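# Hang the glass-rod rest level on the torch stand

### The job

Lift the L-shaped aluminium rod rest out of its wooden rack and hang it on the brass peg of the torch stand by the one of its four holes that makes its long top edge hang level, so that glass rods laid on it will not roll off. The peg's height is only roughly known: feel for it gently, never force anything against the stand, seat the rest behind the peg's head, let go, and leave the tin, the bottle and the orange band where they are.

Things in the scene. Friction and masses are not known exactly. Their poses are not given: they have to be found in the camera images.
- rest_centre (a point): centre of the long arm of the rod rest, a loose upright L-plate of even 8 mm bare aluminium, about 0.36 kg. Axes: x through the thickness, y along the long arm towards the leg, z up when level. From this point the arm spans y -90 to +90 mm, z -28 to +28; the leg y +45 to +90, z -28 to -178. A rod stop 8 x 8 x 8 mm stands on the top edge at each end; between them it is free to pinch
- rest: the same rod rest as a whole; origin on the line of the holes, 6 mm below rest_centre, same axes. Its four round through holes are 16 mm in diameter. Hung by a hole, it swings until its centre of gravity is below that hole; only one hole leaves it level, the others leave it tilted more than 30 degrees
- hole_a (a point): centre of the first hole of the rest, half-way through the plate, at y = -43 mm along the arm; axes as rest_centre
- hole_b (a point): centre of the second hole, at y = -8 mm; axes as rest_centre
- hole_c (a point): centre of the third hole, at y = +27 mm; axes as rest_centre. All four holes lie 34 mm below the top edge and 22 mm above the lower edge of the long arm
- hole_d (a point): centre of the fourth hole, at y = +62 mm, above the leg; axes as rest_centre
- stand: torch stand, fixed to the bench, rigid: round dark foot 110 mm wide, 12 mm high; sleeve 28 mm wide with brass clamp 36 mm wide up to 128 mm; above it a steel post 19 mm wide, ending in a black block 24 x 24 mm, 14 mm high, with a brass peg pointing along -x. Origin: foot's underside, on the post's axis; z up. It must not be pushed with 25 N or more
- stand_neck (a point): point at bench level straight below the middle of the peg's neck; axes as the stand. The neck, 8 mm in diameter, reaches from the block 12 mm behind this point (+x) to 12 mm before it; then the head, 12 mm in diameter, to 24 mm before it, its last 5 mm tapering to 6 mm. The peg's height differs each time and is not measured: axis 208 to 232 mm above the bench, block's top 7 mm above the axis
- rack: wooden rack fixed to the bench, foot 100 x 140 x 10 mm. Two forks at y = -65 and +36 mm carry the rest by the lower edge of its long arm, 165 mm above the bench, in slots 11.6 mm wide; prongs 24 mm over all in x, 10 mm in y, reach 177 mm. Origin at bench level under the middle of the long arm; x through the rest, y along it, z up
- tin: bystander: steel tin, 72 mm wide, 75 mm high, origin at the centre of its underside
- flask: bystander: amber glass bottle with black cap, 48 mm wide, 110 mm high, origin at the centre of its underside
- band: bystander: orange plastic ring, 68 mm wide, 12 mm high, lying flat, origin at the centre of its underside
Things that resemble listed ones, but are neither listed nor needed, are in the scene too. Of the things that look like the rest, the largest one is meant.

How it is judged (in metres and radians):
On the way, in this order (a step that is already met when the one before it is completed fails the run):
1. the rest is lifted clear of the rack (distance of hole_c from where it was at the start of the episode above 0.03 m and contact force between rest and rack below 0.01 N), for 0.1 s.
2. the balance hole is threaded over the peg, behind its head (horizontal distance between hole_c and stand_neck below 0.013 m and z of hole_c in the frame of stand between 0.196 and 0.2325 m), for 0.1 s.
At the end, for the whole second after the job is handed in: The rest hangs on the peg's neck by its third hole (hole_c within 13 mm of the middle of the neck seen from above, and at peg height), its weight on the stand, its long edge level and its plate upright within 0.1 rad (about 6 degrees), at rest and let go (all of step 2 and angle between rest_centre's own z axis and vertical below 0.1 rad and contact force between rest and stand above 1 N and linear speed of rest below 0.03 m/s and angular speed of rest below 0.3 rad/s); the robot touches nothing.
It fails at once if the stand is loaded or knocked with more than 25 N (contact force between stand and anything else above 25 N).
It fails at once if the tin is moved more than 20 mm (distance of tin from where it was at the start of the episode above 0.02 m).
It fails at once if the bottle is moved more than 20 mm (distance of flask from where it was at the start of the episode above 0.02 m).
It fails at once if the orange band is moved more than 20 mm (distance of band from where it was at the start of the episode above 0.02 m).
It also fails if it takes over 61 s, if anything falls off the work surface, if the arm or the gripper's body presses on something with over 40 N, if the wrist force passes 120 N, or if a joint passes its speed limit or range.

### The arm

A 6-joint arm with a two-finger parallel gripper is mounted at the origin on the work surface. World frame = base frame: x ahead of the robot, y to its left, z up, the work surface at z = 0. Lengths are in m, angles in degrees, forces in N, time in s.
With the tool pointing down it reaches from about 0.4 to 0.825 m from the base axis. Payload 7 kg.
Tool frame: the origin (TCP) lies midway between the tips of the shut fingers; the grasp point (between the pads) lies 19 mm behind it; z points along the fingers, y is the direction in which the jaws open and shut (so a half turn about z gives the same grasp; the last joint's range is limited). The gripper opens to 88 mm and grips with 3 to 60 N. Pads are 19 mm wide; open, the fingers measure 130 mm over their backs; the gripper's body (78 mm by 193 mm) begins 47 mm behind the grasp point.
Start: joints at [-55.686, 20.546, 0.682, 0, -70.136, -16.507], TCP at [0.206, -0.643, 0.227] pointing down, gripper open.
Joint ranges: [-176.03, 176.03], [-82.01, 121.73], [-58.28, 71.71], [-173.87, 95.51], [-174.79, -0.11], [-173.66, 173.66]. Speed limits (degrees/s): [136.94, 136.94, 172.46, 180, 180, 180].

### API

Orientations are given as [roll, pitch, yaw] about the fixed x, y, z axes, in that order (R = Rz(yaw) Ry(pitch) Rx(roll)).
In Python, from plant import sensors, viewer, r gives the robot as it stands. The module is installed in compiled form; this text tells all that it offers.
- The arm moves only by the shell command python3 -m handwheel 'ROWS' [OPENING] [FORCE]. ROWS is JSON, one flat list of numbers, 6 for each row, row after row: the shift along the world's x, y, z in cm, then the turn, a rotation vector about the world's x, y, z in rad. In form: [tx, ty, tz, wx, wy, wz, tx, ty, tz, wx, wy, wz, ...]. A call has 1 to 8 rows; each row is the pose to reach, as a shift and turn from the pose measured when the call began; what a row does not reach only later rows make up. A row lasts 1/10 s, in which the tool goes at most 50 mm and 8.59 degrees, less where a joint would pass 70% of its speed; a pose out of reach is approached as far as the arm can. A call with a gripper value outside its range is refused whole. OPENING is the closure in counts, from 0 (fully open) to 255 (shut), set as the call begins (- or left out, the last holds). The fingers move at their own pace and stop on an object; FORCE is the grip in N (left out, the last holds). Time passes only in rows, so rows that repeat a pose let the fingers close. It gives the time, the measured TCP pose, the force and the opening at its end, in the units of the state.
- sensors.get_state(): the state, without advancing time (a new reading comes with each control period).
- viewer.capture(name): name is "scene" or "top" or "wrist"; returns a dict with "img" (480x640x3 uint8, red, green, blue), "camera_matrix" (3x3 intrinsics, pixels), "camera_from_world" (4x4, takes a point from world to camera coordinates); the wrist camera has in their place "mount" (4x4, takes a point from camera to tool coordinates, whose origin is the TCP and whose axes are the flange's). Camera axes: x right, y down, z forward; pixel columns grow to the right and rows downward; lengths in m; the calibration is good to about 2 mm. A picture is of the moment at which its call begins: read the wrist's pose just before it. There is no depth.
- r.close_job(): hands the job in, once; it reports no verdict.
The state is a dict: "time_s": time; "joints": joint angles; "qd": joint speeds; "joint_torque": joint torques, N m; "tcp_pos": TCP position; "eef_rot": TCP orientation; "contact_force": force on the tool from outside, world axes, zero at the start; "moment": the same for the moment, N m; "gripper_width": finger opening in m.
Only numpy, scipy, OpenCV 4.12 (cv2) and the standard library are available. Lean on these libraries where they do the work, as an engineer would, in place of code of your own. Each camera call takes 0.05 s, during which the arm holds its last target.

## Working session

There is one attempt and no reset: what is moved stays moved. The work goes in short steps, Python scripts to look and compute and a shell command to move; the robot and the scene stay as the last step left them, time stands still between calls to the robot, and variables do not carry over. Pictures are saved under pics/ and viewed, and the job is handed in when it is done.

```bash
mkdir -p pics
python3 - <<'E'
from plant import sensors, viewer, r
import cv2,numpy as np
print(sensors.get_state())
for n in ("scene","top","wrist"):
    d=viewer.capture(n); cv2.imwrite(f"pics/{n}0.png",d["img"][:,:,::-1])
    print(n,np.round(d["camera_matrix"],2).tolist(), np.round(d.get("camera_from_world",d.get("mount")),4).tolist())
    np.savez(f"{n}0.npz",**d)
E
```

```text
{'time_s': 0.0, 'joints': array([-5.56851580e+01,  2.05903537e+01,  6.34291755e-01, -1.98074841e-02,
       -7.01345420e+01, -1.65080726e+01]), 'qd': array([-0.01479819, -0.01821336,  0.04448992,  0.02752372, -0.08884154,
        0.04962776]), 'joint_torque': array([ 9.44304229e-04, -5.82711160e+01,  2.93062592e+01,  6.99709520e+00,
        6.88963104e-03, -1.85733165e-04]), 'tcp_pos': array([ 0.20626338, -0.64221232,  0.2256398 ]), 'eef_rot': array([ 1.79907839e+02, -7.89475406e-03, -1.62199970e+02]), 'contact_force': array([-0.08184627,  0.60649046, -0.05138766]), 'moment': array([-0.01218302,  0.05920863, -0.01016851]), 'gripper_width': 0.08748093889067413}
scene [[586.81, 0.0, 318.87], [0.0, 586.81, 238.89], [0.0, 0.0, 1.0]] [[0.1067, 0.994, -0.0239, -0.0134], [0.5374, -0.0779, -0.8397, -0.154], [-0.8365, 0.0767, -0.5425, 1.7899], [0.0, 0.0, 0.0, 1.0]]
top [[600.95, 0.0, 325.58], [0.0, 600.95, 232.64], [0.0, 0.0, 1.0]] [[-0.0026, -0.9999, 0.0144, -0.0665], [-0.9908, 0.0007, -0.1355, 0.5254], [0.1355, -0.0146, -0.9907, 1.1416], [0.0, 0.0, 0.0, 1.0]]
wrist [[361.89, 0.0, 321.46], [0.0, 361.89, 232.69], [0.0, 0.0, 1.0]] [[0.0, -0.9681, -0.2505, 0.0675], [1.0, 0.0003, -0.0009, -0.0004], [0.001, -0.2505, 0.9681, -0.1573], [0.0, 0.0, 0.0, 1.0]]
```

View pics/scene0.png

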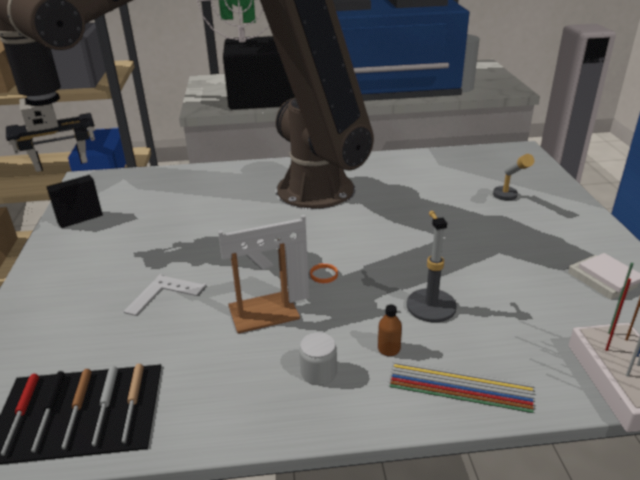

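View pics/top0.png

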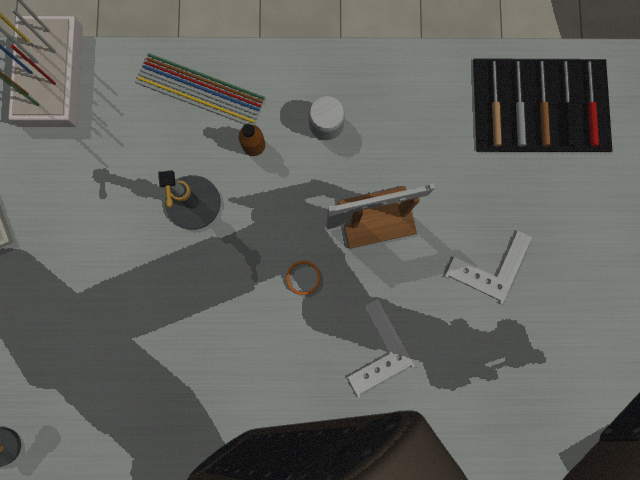

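View pics/wrist0.png

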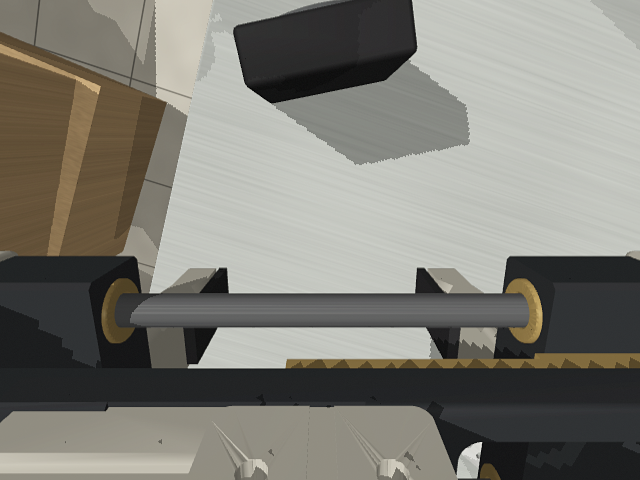

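The rest candidates are the upright plate in the rack (scene 265,250), a flat white L (scene 165,290; top 490,270) and a second flat L (top 385,360). The upright one is the largest and the only one in the rack, so it fits. The stand is at scene (433,265), and the small one at (510,180) is a lookalike. I'll confirm both in enlarged crops.

Run:
```python
import cv2
s=cv2.imread("pics/scene0.png");t=cv2.imread("pics/top0.png")
up=lambda im,x,y,w,h,k:cv2.resize(im[y:y+h,x:x+w],None,fx=k,fy=k,interpolation=cv2.INTER_CUBIC)
cv2.imwrite("pics/c1.png",up(s,205,205,125,125,4.8))
cv2.imwrite("pics/c2.png",up(s,390,200,90,125,4.8))
cv2.imwrite("pics/c3.png",up(t,310,170,135,90,5.9))
cv2.imwrite("pics/c4.png",up(t,145,155,90,80,7))
```

```text
(no output)
```

View pics/c1.png

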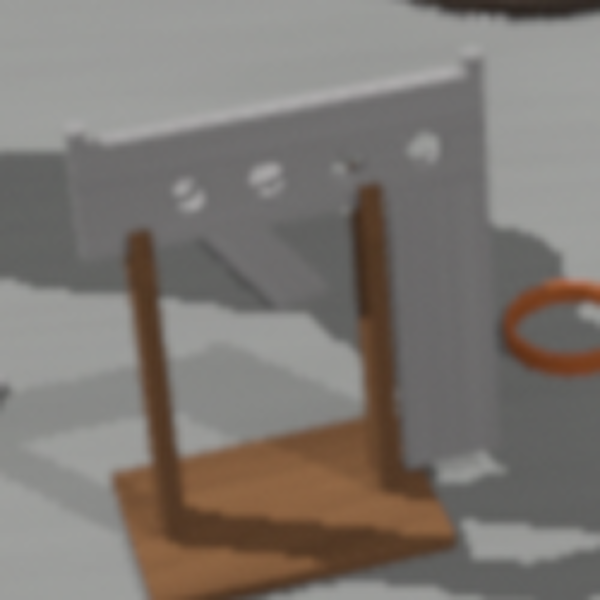

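View pics/c2.png

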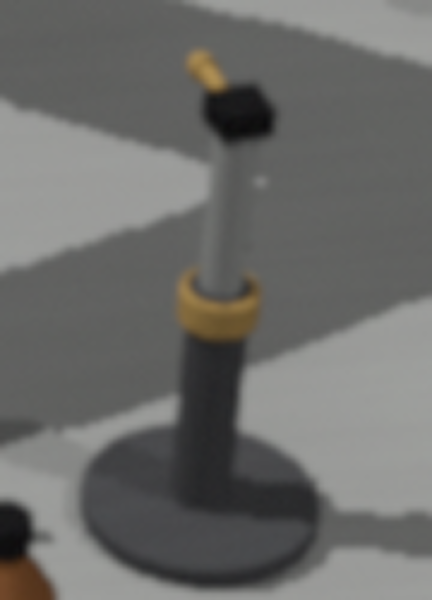

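View pics/c3.png

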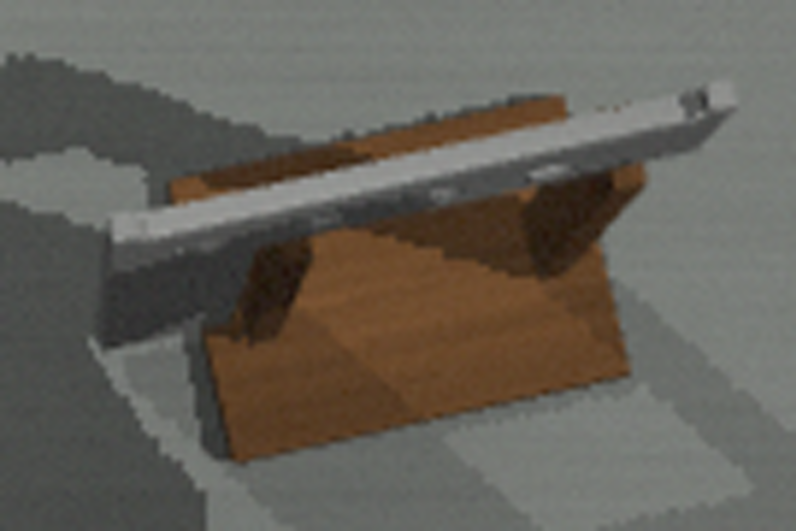

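View pics/c4.png

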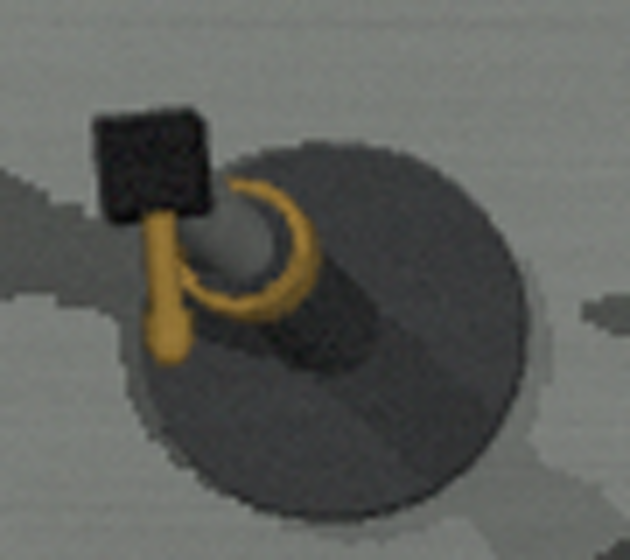

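The crops confirm it: the upright plate has four holes and its leg at world +y (top-crop left end). The peg points towards the robot (−x). Next I fit both poses from the points I read off.

```bash
cat > h.py <<'E'
import numpy as np, cv2
from scipy.spatial.transform import Rotation as R
from scipy.optimize import least_squares
C={n:dict(np.load(f"{n}0.npz")) for n in("scene","top","wrist")}
def proj(n,P,K=None,T=None):
    P=np.atleast_2d(P); K=C[n]["camera_matrix"] if K is None else K
    T=C[n]["camera_from_world"] if T is None else T
    q=P@T[:3,:3].T+T[:3,3]; q=q@K.T; return q[:,:2]/q[:,2:]
def px(x0,y0,k,pts): return (np.array(pts,float)+.5)/k-.5+[x0,y0]
E
cat > fit.py <<'E'
from h import *
# rest, in rest_centre frame (m)
S=[([4,-90,-28],(80,258)),([4,-43,-6],(188,195)),([4,-8,-6],(267,180)),([4,27,-6],(348,170)),([4,62,-6],(423,149)),
   ([4,45,-178],(406,465)),([0,90,36],(474,50)),([0,-90,36],(68,128))]
T=[([4,90,36],(112,214)),([-4,90,36],(113,242)),([4,-90,36],(733,83)),([-4,-90,36],(737,104)),([-4,90,-178],(100,345))]
Sp=px(205,205,4.8,[b for a,b in S]);Tp=px(310,170,5.9,[b for a,b in T])
Sm=np.array([a for a,b in S])/1e3;Tm=np.array([a for a,b in T])/1e3
def f(p):
    Rm=R.from_rotvec(p[3:]).as_matrix()
    return np.r_[(proj("scene",Sm@Rm.T+p[:3])-Sp).ravel(),(proj("top",Tm@Rm.T+p[:3])-Tp).ravel(),
      (p[2]-.193)/.001, p[3:5]/.02]
s=least_squares(f,[.65,-.1,.193,0,0,.2]);print("rest",s.x.round(4),np.degrees(s.x[3:]).round(2));print(s.fun.round(1))
# stand: x,y,yaw,h
TS=[([-12,12,7],(95,117)),([12,12,7],(0,0))]
tb=px(145,155,7,[(95,119),(203,108),(211,211),(107,222),(167,362)])
# p=(x,y) post axis ; neck 24mm before axis
def model(p):
    c,s_=np.cos(p[2]),np.sin(p[2]); Rz=np.array([[c,-s_,0],[s_,c,0],[0,0,1]])
    b=lambda *q:np.array([p[0],p[1],p[3]])+Rz@(np.array(q)/1e3)
    blk=[b(12,12,7),b(12,-12,7),b(-12,-12,7),b(-12,12,7)]
    tip=[b(-47,0,0)]
    return np.array(blk+tip)
sb=px(390,200,4.8,[(196,60),(203,97),(266,92),(272,108)])
ft=px(145,155,7,[(128,331),(528,331),(328,141),(328,521)])
fs=px(390,200,4.8,[(80,500),(320,500)])
def footpts(p,n):
    a=np.linspace(0,2*np.pi,361);q=np.c_[p[0]+.055*np.cos(a),p[1]+.055*np.sin(a),0*a+.012];u=proj(n,q)
    return u
def g(p):
    m=model(p);r=[(proj("top",m)-tb).ravel()]
    r.append(proj("scene",m[4])[0]-sb[0])
    u=footpts(p,"top");r.append([u[:,0].min()-ft[0,0],u[:,0].max()-ft[1,0],u[:,1].min()-ft[2,1],u[:,1].max()-ft[3,1]])
    u=footpts(p,"scene");r.append([u[:,0].min()-fs[0,0],u[:,0].max()-fs[1,0]])
    return np.concatenate(r)
s=least_squares(g,[.65,.2,0,.22]);p=s.x;print("stand",p.round(4),np.degrees(p[2]),s.fun.round(1))
n=np.array([np.cos(p[2]),np.sin(p[2])]);print("neck",(p[:2]-.024*n).round(4))
E
python3 fit.py
```

```text
rest [ 5.593e-01 -1.571e-01  1.921e-01  1.000e-04 -4.700e-03  2.149e-01] [ 1.000e-02 -2.700e-01  1.231e+01]
[ 0.4  0.3 -0.4 -0.1 -0.2 -0.2 -0.5 -1.4  0.1 -0.2  0.1  0.5  1.  -0.4
 -1.1 -0.3 -0.8 -0.2  0.1 -0.2 -0.2 -0.7  0.2  0.3  0.1  0.3 -0.9  0.
 -0.2]
stand [0.5919 0.2005 0.0921 0.2135] 5.277739296079789 [ 0.4  0.2 -0.6  0.5 -0.9 -0.2 -0.5 -0.5  0.4  0.3  0.1  0.3  1.6 -0.6
  0.  -0.4 -0.4 -0.1]
neck [0.568  0.1983]
```

Rest: centre about (0.559, −0.157, 0.192), yaw 12.3°. Stand: neck about (0.568, 0.198), yaw 5.3°, peg height about 0.2135 m. I'll go and look at both with the wrist camera.

```bash
python3 -m handwheel '[29,34,14,0,0,1.475,29,34,14,0,0,1.475,29,34,14,0,0,1.475,29,34,14,0,0,1.475,29,34,14,0,0,1.475,29,34,14,0,0,1.475,29,34,14,0,0,1.475,29,34,14,0,0,1.475]' 0 5
```

```text
time_s: 0.95
tcp_pos: [0.4548, -0.3501, 0.3462]
eef_rot: [179.9, -0.0, -93.1]
contact_force: [0.6, -0.8, 0.6]
gripper_width: 0.0878
```

```bash
python3 -m handwheel '[10,13,4,0,0,0.269,10,13,4,0,0,0.269,10,13,4,0,0,0.269,10,13,4,0,0,0.269,10,13,4,0,0,0.269,10,13,4,0,0,0.269]'
python3 - <<'E'
from plant import sensors, viewer
import cv2,numpy as np
s=sensors.get_state();d=viewer.capture("wrist");np.savez("w1.npz",**d,pos=s["tcp_pos"],rot=s["eef_rot"])
print(s["tcp_pos"],s["eef_rot"]);cv2.imwrite("pics/w1.png",d["img"][:,:,::-1])
E
```

```text
time_s: 1.55
tcp_pos: [0.5547, -0.2199, 0.3857]
eef_rot: [179.9, 0.0, -77.6]
contact_force: [-0.3, -0.4, -0.2]
gripper_width: 0.0877
[ 0.55471997 -0.21990631  0.38567759] [ 1.79895426e+02  7.46707881e-03 -7.76204933e+01]
```

View pics/w1.png

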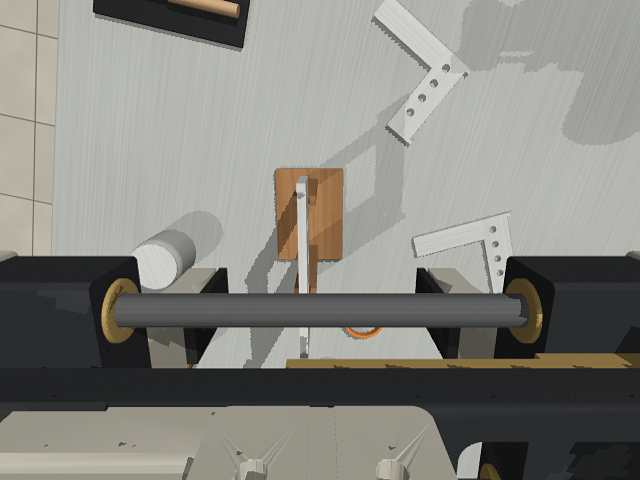

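The wrist view shows the rest edge-on, top edge from (302,180) down to (304,355). I'll check the fit against it.

```bash
cat >> h.py <<'E'
def wcam(f):
    d=np.load(f); T=np.eye(4);T[:3,:3]=R.from_euler('xyz',d["rot"],degrees=True).as_matrix();T[:3,3]=d["pos"]
    return d["camera_matrix"],np.linalg.inv(T@d["mount"]),d["img"][:,:,::-1].copy()
E
python3 - <<'E'
from h import *
K,T,im=wcam("w1.npz")
c=np.array([.5593,-.1571,.1921]);Rm=R.from_euler('z',12.31,degrees=True).as_matrix()
P=np.array([[4,-90,36],[-4,-90,36],[4,-82,28],[-4,-82,28],[4,82,28],[-4,82,28],[-4,90,36],[4,90,36]])/1e3@Rm.T+c
q=proj("",P,K,T);print(q.round(1).tolist())
z=cv2.resize(im[165:365,240:380],None,fx=4,fy=4,interpolation=cv2.INTER_CUBIC)
for u in q: cv2.drawMarker(z,tuple(int(v) for v in ((u-[240,165]+.5)*4)),(0,0,255),0,10,1)
cv2.imwrite("pics/w1c.png",z[:600])
E
```

```text
[[295.6, 184.4], [304.8, 184.4], [296.4, 192.3], [305.3, 192.3], [299.0, 354.2], [306.9, 354.2], [306.7, 366.0], [298.6, 366.0]]
```

View pics/w1c.png

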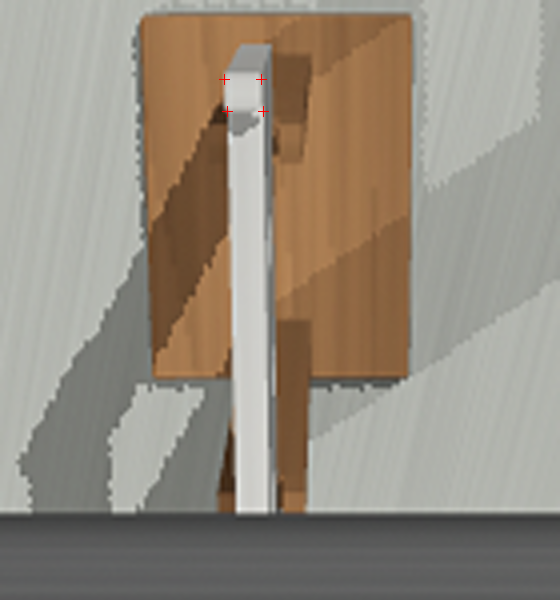

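The fit matches within about 1 px. Next, the stand: closing the fingers on the way and looking.

```bash
python3 -m handwheel '[1.5,46,0,0,0,-0.123,1.5,46,0,0,0,-0.123,1.5,46,0,0,0,-0.123,1.5,46,0,0,0,-0.123,1.5,46,0,0,0,-0.123,1.5,46,0,0,0,-0.123,1.5,46,0,0,0,-0.123,1.5,46,0,0,0,-0.123]' 255 5
python3 - <<'E'
from plant import sensors
print(sensors.get_state()["tcp_pos"])
E
```

```text
time_s: 2.4
tcp_pos: [0.5671, 0.1799, 0.3859]
eef_rot: [179.9, 0.0, -84.8]
contact_force: [1.8, -1.0, 0.4]
gripper_width: 0.029
[0.56709028 0.17994187 0.38594744]
```

```bash
python3 -m handwheel '[0.5,6,0,0,0,0,0.5,6,0,0,0,0,0.5,6,0,0,0,0,0.5,6,0,0,0,0]'
python3 - <<'E'
from plant import sensors, viewer
import cv2,numpy as np
s=sensors.get_state();d=viewer.capture("wrist");np.savez("w2.npz",**d,pos=s["tcp_pos"],rot=s["eef_rot"])
print(s["tcp_pos"],s["eef_rot"])
from h import *
K,T,im=wcam("w2.npz")
p=np.array([.5919,.2005,.0921,.2135]);Rm=R.from_euler('z',p[2]).as_matrix()
P=np.array([[12,12,7],[12,-12,7],[-12,-12,7],[-12,12,7],[-48,0,0],[-36,0,0]])/1e3@Rm.T+[p[0],p[1],p[3]]
q=proj("",P,K,T);print(q.round(1).tolist())
x0,y0=int(q[0,0])-40,int(q[0,1])-75
z=cv2.resize(im[y0:y0+120,x0:x0+130],None,fx=5,fy=5,interpolation=cv2.INTER_CUBIC);print(x0,y0)
for u in q: cv2.drawMarker(z,tuple(int(v) for v in ((u-[x0,y0]+.5)*5)),(0,0,255),0,10,1)
cv2.imwrite("pics/w2c.png",z);cv2.imwrite("pics/w2.png",im)
E
```

```text
time_s: 2.8
tcp_pos: [0.5722, 0.2385, 0.3857]
eef_rot: [179.9, -0.0, -84.9]
contact_force: [-1.4, -0.5, 1.0]
gripper_width: 0.0009
[0.57223936 0.23851501 0.38574792] [ 1.79883823e+02 -2.59565379e-02 -8.48999501e+01]
[[289.2, 185.9], [288.5, 158.4], [316.0, 158.3], [316.1, 185.8], [356.1, 171.4], [342.8, 171.4]]
249 110
```

View pics/w2c.png

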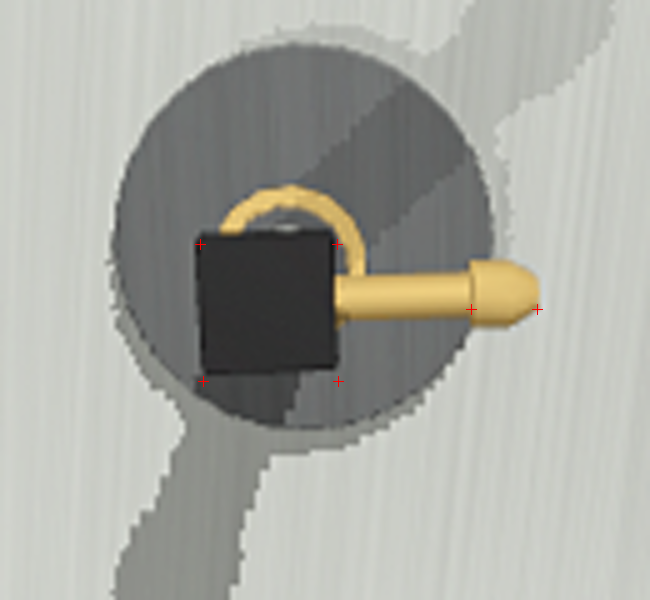

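View pics/w2.png

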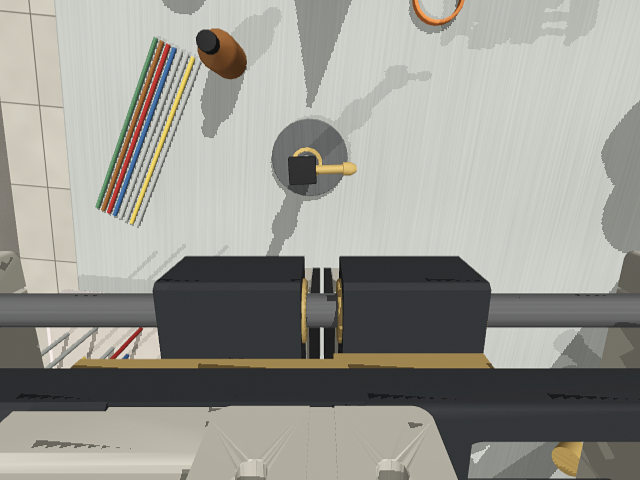

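The wrist crop shows the block at crop (197–338, 229–374) and the peg tip at (540,291). That is about 2 px off the prediction, with the yaw about 2° larger. I'll refit with all three views.

```bash
cat > fit2.py <<'E'
exec(open("fit.py").read())
K2,T2,_=wcam("w2.npz")
wb=px(249,110,5,[(204,374),(197,233),(335,229),(338,368),(540,292)])
K1,T1,_=wcam("w1.npz")
def m48(p): 
    m=model(p); return m
def g2(p,bias=True):
    d=p[4:6] if bias else 0
    return np.r_[g(p[:4]),((proj("",model(p),K2,T2)+d-wb)*1.2).ravel(),(p[4:6]/1.5 if bias else [])]
for b in(True,False):
    s=least_squares(lambda p:g2(p,b),[.59,.2,.1,.215]+[0,0]*b);p=s.x
    print(b,p.round(4),np.degrees(p[2]).round(2),(p[:2]-.024*np.array([np.cos(p[2]),np.sin(p[2])])).round(4));print(s.fun.round(1))
E
python3 fit2.py
```

```text
rest [ 5.593e-01 -1.571e-01  1.921e-01  1.000e-04 -4.700e-03  2.149e-01] [ 1.000e-02 -2.700e-01  1.231e+01]
[ 0.4  0.3 -0.4 -0.1 -0.2 -0.2 -0.5 -1.4  0.1 -0.2  0.1  0.5  1.  -0.4
 -1.1 -0.3 -0.8 -0.2  0.1 -0.2 -0.2 -0.7  0.2  0.3  0.1  0.3 -0.9  0.
 -0.2]
stand [0.5919 0.2005 0.0921 0.2135] 5.277739296079789 [ 0.4  0.2 -0.6  0.5 -0.9 -0.2 -0.5 -0.5  0.4  0.3  0.1  0.3  1.6 -0.6
  0.  -0.4 -0.4 -0.1]
neck [0.568  0.1983]
True [ 0.5917  0.2001  0.1104  0.2151  0.0109 -1.8884] 6.33 [0.5679 0.1974]
[ 0.3  0.2 -0.7  0.2 -0.7 -0.5 -0.3 -0.5  1.   0.1 -0.5 -0.3  1.8 -0.4
  0.1 -0.3 -0.6 -0.3  0.2 -0.5  0.4  0.2  0.4  0.5  0.5  0.2 -1.4  0.2
  0.  -1.3]
False [0.5918 0.1988 0.1108 0.2159] 6.35 [0.568  0.1961]
[ 1.   0.  -0.   0.  -0.  -0.6  0.3 -0.6  1.7  0.  -1.  -0.5  2.5  0.3
  0.1 -0.3 -1.2 -0.9  0.1  0.1  0.3  0.7  0.4  0.9  0.5  0.8 -1.3  0.8]
```

Now I move above the block to feel its top with the shut fingertips.

```bash
python3 -m handwheel '[2,-3.9,-5,0,0,0,2,-3.9,-10,0,0,0,2,-3.9,-14,0,0,0,2,-3.9,-14.1,0,0,0,2,-3.9,-14.1,0,0,0]'; python3 -m handwheel '[0,0,-0.2,0,0,0,0,0,-0.4,0,0,0,0,0,-0.6,0,0,0,0,0,-0.7,0,0,0,0,0,-0.7,0,0,0]';python3 -m handwheel '[0,0,-0.1,0,0,0,0,0,-0.2,0,0,0,0,0,-0.3,0,0,0,0,0,-0.4,0,0,0]'
```

```text
time_s: 3.35
tcp_pos: [0.5925, 0.1976, 0.2457]
eef_rot: [179.9, -0.1, -85.0]
contact_force: [0.5, -0.2, 1.7]
gripper_width: 0.0002
time_s: 3.85
tcp_pos: [0.5925, 0.1978, 0.239]
eef_rot: [179.9, -0.1, -85.0]
contact_force: [-0.4, -0.7, -0.5]
gripper_width: 0.0004
time_s: 4.25
tcp_pos: [0.5925, 0.1978, 0.2348]
eef_rot: [179.9, -0.1, -85.0]
contact_force: [-0.6, 1.1, 0.3]
gripper_width: 0.0003
```

```bash
python3 -m handwheel '[0,0,-0.1,0,0,0,0,0,-0.2,0,0,0,0,0,-0.3,0,0,0,0,0,-0.4,0,0,0,0,0,-0.5,0,0,0]';for i in 1 2; do sleep 0; done; python3 -m handwheel '[0,0,-0.07,0,0,0,0,0,-0.14,0,0,0,0,0,-0.2,0,0,0]'
```

```text
time_s: 4.75
tcp_pos: [0.5924, 0.1978, 0.2297]
eef_rot: [179.9, -0.1, -85.0]
contact_force: [-0.1, -0.6, -0.2]
gripper_width: 0.0006
time_s: 5.05
tcp_pos: [0.5925, 0.1978, 0.2277]
eef_rot: [179.9, -0.1, -85.0]
contact_force: [-0.2, 0.0, -0.4]
gripper_width: 0.0005
```

```bash
python3 -m handwheel '[0,0,-0.07,0,0,0,0,0,-0.14,0,0,0]'
```

```text
time_s: 5.25
tcp_pos: [0.5925, 0.1978, 0.2262]
eef_rot: [179.9, -0.1, -85.0]
contact_force: [0.0, -0.2, 0.3]
gripper_width: 0.0005
```

```bash
python3 -m handwheel '[0,0,-0.06,0,0,0,0,0,-0.1,0,0,0]'
```

```text
time_s: 5.45
tcp_pos: [0.5924, 0.1978, 0.2251]
eef_rot: [179.9, -0.1, -85.0]
contact_force: [0.4, 0.4, 1.0]
gripper_width: 0.0005
```

```bash
python3 -m handwheel '[0,0,-0.05,0,0,0,0,0,-0.1,0,0,0]'
```

```text
time_s: 5.65
tcp_pos: [0.5925, 0.1978, 0.225]
eef_rot: [179.9, -0.1, -85.0]
contact_force: [-3.6, -0.3, 7.9]
gripper_width: 0.0006
```

```bash
python3 -m handwheel '[0,0,-0.04,0,0,0,0,0,-0.08,0,0,0]'
```

```text
time_s: 5.85
tcp_pos: [0.5926, 0.1978, 0.225]
eef_rot: [180.0, -0.1, -85.0]
contact_force: [-3.5, -0.0, 8.4]
gripper_width: 0.0003
```

```bash
python3 -m handwheel '[0,0,-0.04,0,0,0,0,0,-0.08,0,0,0]'
```

```text
time_s: 6.05
tcp_pos: [0.5926, 0.1978, 0.225]
eef_rot: [180.0, -0.1, -85.0]
contact_force: [-3.9, 0.4, 9.7]
gripper_width: 0.0005
```

Contact with the block top is clear at TCP z = 0.2250 (about 8 N), so the peg axis is near 0.218 in the tool's own readings. I'll touch the rest's top edge the same way for a matching reference.

```bash
python3 -m handwheel '[0,0,4,0,0,0,0,0,7.5,0,0,0,-3.9,-33,7.5,0,0,0.127,-3.9,-33,7.5,0,0,0.127,-3.9,-33,7.5,0,0,0.127,-3.9,-33,7.5,0,0,0.127,-3.9,-33,7.5,0,0,0.127,-3.9,-33,7.5,0,0,0.127]';python3 -m handwheel '[-0.5,-5,0,0,0,0.03,-0.5,-5,0,0,0,0.03]'
python3 - <<'E'
from h import *
K,T,im=wcam("w1.npz")
z=cv2.resize(im[170:215,275:325],None,fx=12,fy=12,interpolation=cv2.INTER_NEAREST)
cv2.imwrite("pics/w1d.png",z)
E
```

```text
time_s: 6.85
tcp_pos: [0.5568, -0.1019, 0.2999]
eef_rot: [-180.0, -0.1, -77.7]
contact_force: [0.3, -0.8, 0.1]
gripper_width: 0.0004
time_s: 7.05
tcp_pos: [0.5507, -0.1565, 0.2995]
eef_rot: [180.0, -0.1, -76.2]
contact_force: [-0.2, 0.8, -0.4]
gripper_width: 0.0009
```

View pics/w1d.png

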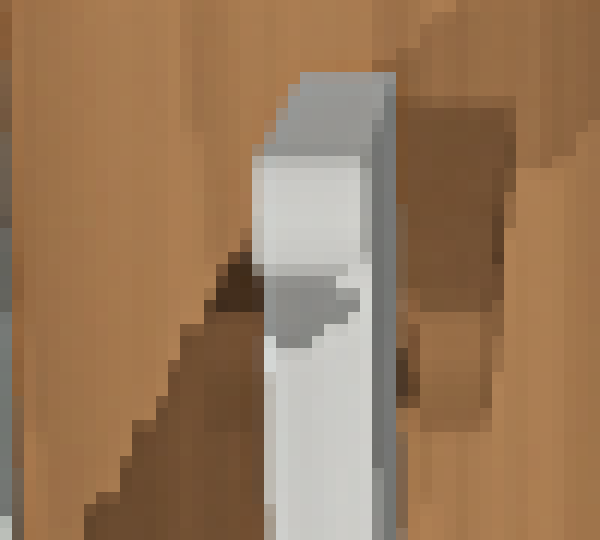

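The stop's end edge is at row 182.4, against 184.4 predicted. The stand showed the same −1.9 px row bias, so the displacement from rest to stand is consistent. Next, feel the top edge.

```bash
python3 -m handwheel '[0.28,2.4,-3,0,0,-0.026,0.28,2.4,-5.5,0,0,-0.026,0.28,2.4,-7,0,0,-0.026,0.28,2.4,-7.2,0,0,-0.026,0.28,2.4,-7.4,0,0,-0.026,0.28,2.4,-7.4,0,0,-0.026]'; python3 -m handwheel '[0,0,-0.05,0,0,0,0,0,-0.1,0,0,0]'
```

```text
time_s: 7.65
tcp_pos: [0.554, -0.1325, 0.2262]
eef_rot: [-180.0, -0.1, -77.6]
contact_force: [-0.0, 0.2, -0.9]
gripper_width: 0.0008
time_s: 7.85
tcp_pos: [0.5545, -0.1324, 0.2261]
eef_rot: [-179.9, -0.1, -77.6]
contact_force: [-0.6, -0.4, 0.4]
gripper_width: 0.0006
```

```bash
python3 -m handwheel '[0,0,-0.05,0,0,0,0,0,-0.1,0,0,0]'
```

```text
time_s: 8.05
tcp_pos: [0.5547, -0.1324, 0.2254]
eef_rot: [-179.8, -0.1, -77.6]
contact_force: [0.8, 0.2, 0.2]
gripper_width: 0.0008
```

```bash
python3 -m handwheel '[0,0,-0.05,0,0,0,0,0,-0.1,0,0,0]'
```

```text
time_s: 8.25
tcp_pos: [0.5547, -0.1325, 0.2245]
eef_rot: [-179.8, -0.1, -77.6]
contact_force: [-0.5, -0.3, 0.3]
gripper_width: 0.0002
```

```bash
python3 -m handwheel '[0,0,-0.05,0,0,0,0,0,-0.1,0,0,0]'
```

```text
time_s: 8.45
tcp_pos: [0.5547, -0.1325, 0.2234]
eef_rot: [-179.8, -0.1, -77.6]
contact_force: [-0.9, 0.3, -0.4]
gripper_width: 0.0005
```

```bash
python3 -m handwheel '[0,0,-0.05,0,0,0,0,0,-0.1,0,0,0]'
```

```text
time_s: 8.65
tcp_pos: [0.5547, -0.1325, 0.2223]
eef_rot: [-179.8, -0.1, -77.6]
contact_force: [-0.1, 0.1, 0.3]
gripper_width: 0.0005
```

```bash
python3 -m handwheel '[0,0,-0.05,0,0,0,0,0,-0.1,0,0,0]'
```

```text
time_s: 8.85
tcp_pos: [0.5547, -0.1325, 0.2213]
eef_rot: [-179.8, -0.1, -77.6]
contact_force: [-0.9, 0.9, 3.4]
gripper_width: 0.0003
```

```bash
python3 -m handwheel '[0,0,-0.05,0,0,0,0,0,-0.1,0,0,0]'
```

```text
time_s: 9.05
tcp_pos: [0.5554, -0.1324, 0.2212]
eef_rot: [-179.7, -0.2, -77.6]
contact_force: [-1.7, 2.5, 8.9]
gripper_width: 0.0002
```

The edge is at 0.2212 m (nominal 0.221), so tool z reads true. The hole must rise 31 mm to reach the axis at 0.218. Now I back off, open, and descend to 16 mm of overlap above hole_c.

```bash
python3 -m handwheel '[-0.1,0,1.5,0,0,0,-0.15,0,2,0,0,0,-0.15,0,2,0,0,0,-0.15,0,2,0,0,0,-0.15,0,2,0,0,0,-0.15,0,2,0,0,0]' 60; python3 -m handwheel '[0,0,0,0,0,0,0,0,0,0,0,0]'
```

```text
time_s: 9.65
tcp_pos: [0.5536, -0.1324, 0.2406]
eef_rot: [-179.8, -0.1, -77.6]
contact_force: [-0.5, -0.6, 0.7]
gripper_width: 0.0426
time_s: 9.85
tcp_pos: [0.5535, -0.1323, 0.2403]
eef_rot: [-179.8, -0.1, -77.6]
contact_force: [-0.5, -0.4, -0.1]
gripper_width: 0.0591
```

```bash
python3 -m handwheel '[0,0,-1.2,0,0,0,0,0,-2.4,0,0,0,0,0,-3.4,0,0,0,0,0,-3.53,0,0,0,0,0,-3.53,0,0,0,0,0,-3.53,0,0,0]'; python3 -m handwheel '[0,0,0,0,0,0,0,0,0,0,0,0,0,0,0,0,0,0,0,0,0,0,0,0,0,0,0,0,0,0,0,0,0,0,0,0,0,0,0,0,0,0,0,0,0,0,0,0]' 255 30
```

```text
time_s: 10.45
tcp_pos: [0.5538, -0.1324, 0.2053]
eef_rot: [-179.8, -0.2, -77.6]
contact_force: [0.6, 0.1, -0.0]
gripper_width: 0.0671
time_s: 11.25
tcp_pos: [0.5538, -0.1324, 0.2053]
eef_rot: [-179.8, -0.2, -77.6]
contact_force: [-0.7, -0.2, 0.1]
gripper_width: 0.0083
```

Gripped at 8.3 mm. Lifting gently.

```bash
python3 -m handwheel '[0,0,0,0,0,0,0,0,0.5,0,0,0,0,0,1.5,0,0,0,0,0,3,0,0,0,0,0,5,0,0,0,0,0,7,0,0,0,0,0,7.5,0,0,0,0,0,7.5,0,0,0]' 255 50
python3 - <<'E'
from plant import sensors, viewer
import cv2
for n in("scene","wrist"):
    s=sensors.get_state();d=viewer.capture(n);im=d["img"][:,:,::-1]
    cv2.imwrite(f"pics/{n}3.png",im if n=="wrist" else cv2.resize(im[80:380,150:500],None,fx=2,fy=2))
print(s["tcp_pos"],s["eef_rot"],s["contact_force"],s["moment"])
E
```

```text
time_s: 12.05
tcp_pos: [0.554, -0.1323, 0.2811]
eef_rot: [-179.7, -0.2, -77.6]
contact_force: [-0.6, -0.4, -3.2]
gripper_width: 0.0078
[ 0.55352058 -0.13223417  0.27994937] [-1.79805238e+02 -1.27657326e-01 -7.76308205e+01] [-0.27129559  0.56302933 -4.22487718] [ 0.05107081  0.19323501 -0.04345505]
```

View pics/scene3.png

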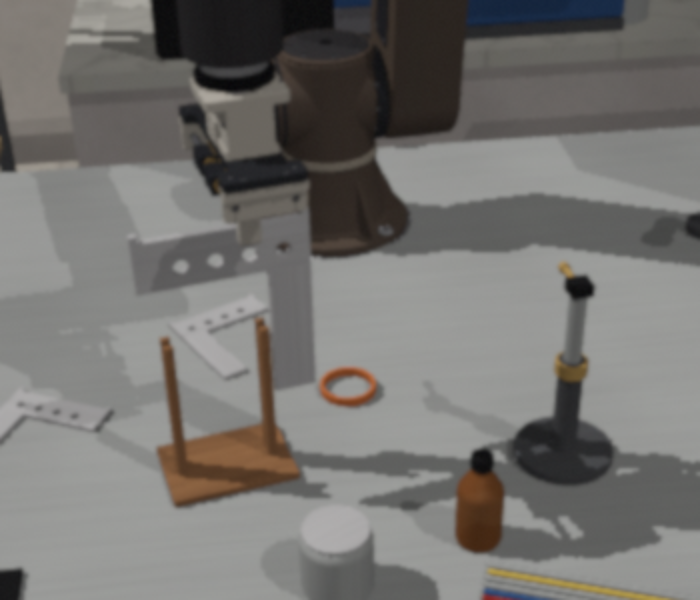

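View pics/wrist3.png

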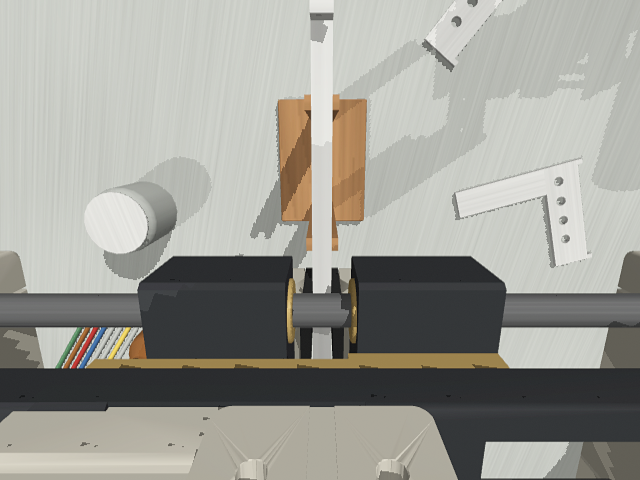

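Lifted cleanly and hanging straight; the rack stands free and the bystanders are undisturbed. I move to staging about 70 mm before the neck, on the peg's axis.

```bash
python3 -m handwheel '[-1.5,3,0,0,0,-0.02,-3.5,8,0,0,0,-0.06,-5,13,0,0,0,-0.105,-5.6,18,0,0,0,-0.105,-5.6,23,0,0,0,-0.105,-5.6,27,0,0,0,-0.105,-5.6,30,0,0,0,-0.105,-5.6,31.8,0,0,0,-0.105]'; python3 -m handwheel '[0,0,0,0,0,0,0,0,0,0,0,0,0,0,0,0,0,0]'
```

```text
time_s: 12.95
tcp_pos: [0.4964, 0.1879, 0.278]
eef_rot: [-180.0, -0.2, -83.5]
contact_force: [0.1, -0.3, -4.2]
gripper_width: 0.0075
time_s: 13.25
tcp_pos: [0.4963, 0.1869, 0.2775]
eef_rot: [180.0, -0.2, -83.6]
contact_force: [0.6, -0.1, -3.0]
gripper_width: 0.0074
```

```bash
python3 -m handwheel '[0,0.08,-1.5,0,0,0,0,0.08,-3,0,0,0,0,0.08,-4.1,0,0,0,0,0.08,-4.15,0,0,0,0,0.08,-4.15,0,0,0]'
python3 - <<'E'
from plant import sensors, viewer
import cv2,numpy as np
s=sensors.get_state();print(s["tcp_pos"],s["eef_rot"],s["contact_force"])
for n in("scene","top","wrist"):
    s=sensors.get_state();d=viewer.capture(n);im=d["img"][:,:,::-1]
    np.savez(f"{n}4.npz",**d,pos=s["tcp_pos"],rot=s["eef_rot"]);cv2.imwrite(f"pics/{n}4.png",im)
    if n=="scene":cv2.imwrite("pics/scene4c.png",cv2.resize(im[170:320,350:510],None,fx=4,fy=4,interpolation=cv2.INTER_CUBIC))
    if n=="top":cv2.imwrite("pics/top4c.png",cv2.resize(im[150:270,120:280],None,fx=5,fy=5,interpolation=cv2.INTER_CUBIC))
E
```

```text
time_s: 13.75
tcp_pos: [0.4965, 0.1871, 0.2363]
eef_rot: [180.0, -0.2, -83.6]
contact_force: [-0.5, 0.9, -2.5]
gripper_width: 0.0072
[0.4965458  0.18712529 0.2363256 ] [179.97802915  -0.21584901 -83.61173998] [-0.54661488  0.87217962 -2.45468158]
```

View pics/scene4c.png

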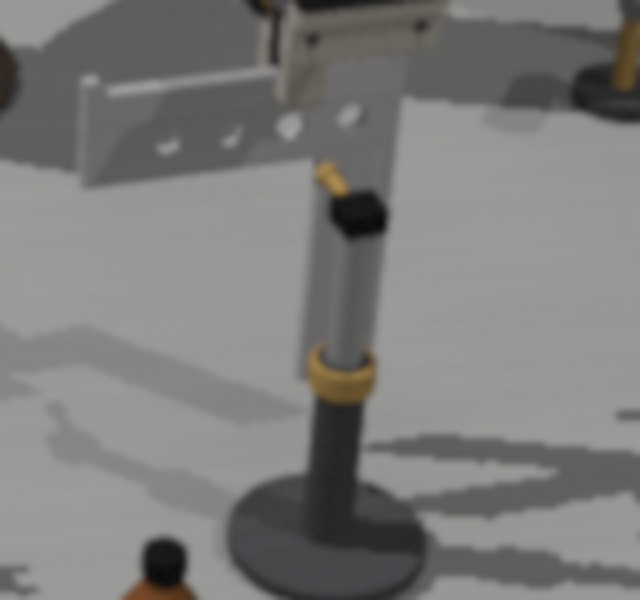

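View pics/top4c.png

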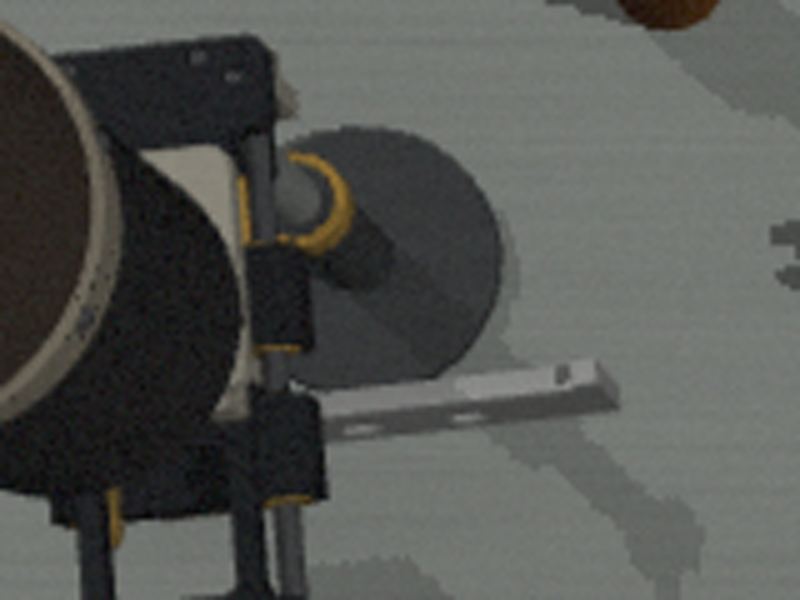

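View pics/wrist4.png

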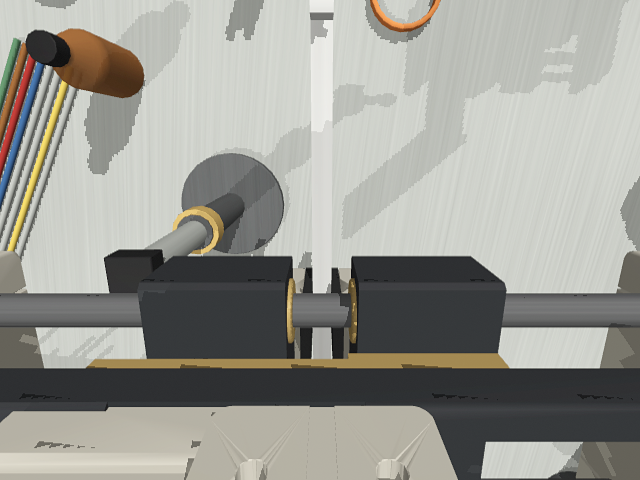

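I'll check the rest's expected pose and the peg in these views by overlay.

```bash
cat > ov.py <<'E'
from h import *
import sys
tag=sys.argv[1]
d=np.load(f"scene{tag}.npz");pos,rot=d["pos"],d["rot"]
yaw=np.radians(rot[2]+90); Rm=R.from_euler('z',yaw).as_matrix()
# hole_c = TCP + Rm*(0,.0017+bias?) ; fixed-camera frame
hc=pos+Rm@[0,.0017,-.0181]; c=hc-Rm@np.array([0,.027,-.006])
print("hole_c",hc.round(4),"yaw",np.degrees(yaw).round(2))
P=np.array([[4,-43,-6],[4,-8,-6],[4,27,-6],[4,62,-6],[4,-90,36],[-4,-90,36],[4,-90,-28],[-4,-90,-28],[4,-82,28],[-4,-82,28],[4,45,-178],[4,90,-178]])/1e3@Rm.T+c
p=[.5917,.2001,.1104,.218];Rs=R.from_euler('z',p[2]).as_matrix()
Q=np.array([[-48,0,0],[12,12,7],[12,-12,7],[-12,-12,7],[-12,12,7]])/1e3@Rs.T+[p[0],p[1],p[3]]
for n,(x0,y0,w,h,k) in dict(scene=(350,170,160,150,4),top=(120,150,160,120,5)).items():
    im=np.load(f"{n}{tag}.npz")["img"][:,:,::-1]
    z=cv2.resize(im[y0:y0+h,x0:x0+w],None,fx=k,fy=k,interpolation=cv2.INTER_CUBIC)
    for A,col in((P,(0,0,255)),(Q,(0,255,0))):
        for u in proj(n,A): cv2.drawMarker(z,tuple(int(round(v)) for v in ((u-[x0,y0]+.5)*k)),col,0,10,1)
    cv2.imwrite(f"pics/ov_{n}{tag}.png",z)
E
python3 ov.py 4
```

```text
hole_c [0.4964 0.1888 0.2182] yaw 6.39
```

View pics/ov_scene4.png

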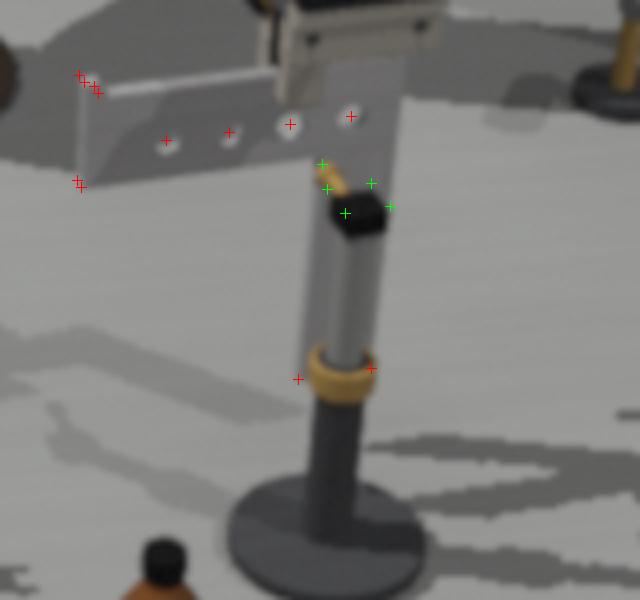

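View pics/ov_top4.png

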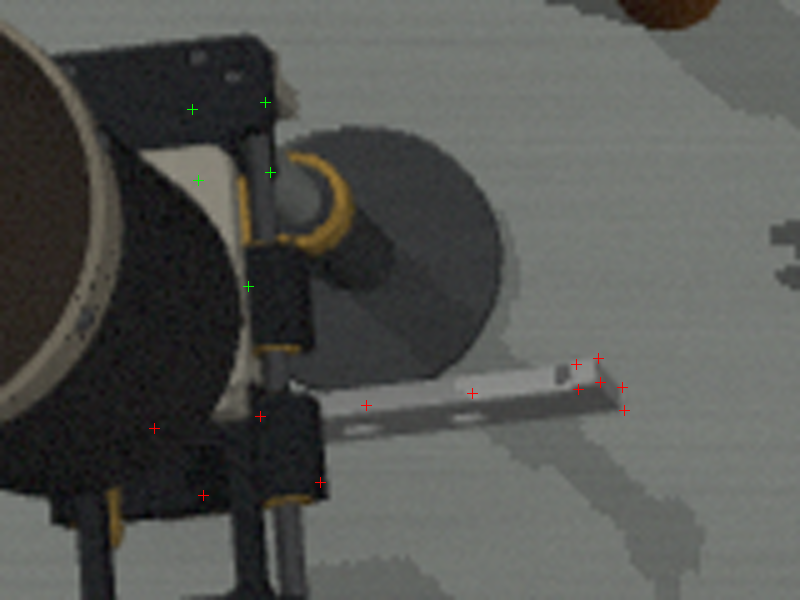

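The rest matches its prediction within about 0.5 px. The stand at h = 0.218 projects about 1 px too high in the scene view. I'll refit with the height held at the felt value to see what moves.

```bash
cat > fit3.py <<'E'
import io,contextlib
with contextlib.redirect_stdout(io.StringIO()): exec(open("fit2.py").read())
s4=px(350,170,4,[(323,168)])
for h in(.214,.216,.218):
    def g3(p):
        P=np.r_[p[:3],h];d=p[3:5]
        m=model(P)
        return np.r_[g(P),((proj("",m,K2,T2)+d-wb)*1.2).ravel(),p[3]/1.0,(p[4]+2)/1.0]
    s=least_squares(g3,[.59,.2,.1,0,-2]);p=s.x
    print(h,p.round(4),"neck",(p[:2]-.024*np.array([np.cos(p[2]),np.sin(p[2])])).round(4),"cost",s.cost.round(2),s.fun.round(1)[:18])
E
python3 fit3.py
python3 - <<'E'
import cv2,numpy as np
a=np.load("scene0.npz")["img"][:,:,::-1]
cv2.imwrite("pics/s0z.png",cv2.resize(a[200:250,415:465],None,fx=12,fy=12,interpolation=cv2.INTER_NEAREST))
E
```

```text
0.214 [ 0.5918  0.2005  0.1102  0.0785 -2.291 ] neck [0.5679 0.1978] cost 5.18 [ 0.2  0.3 -0.8  0.3 -0.8 -0.4 -0.4 -0.4  0.9  0.2 -0.3  0.2  1.6 -0.6
  0.1 -0.3 -0.5 -0.2]
0.216 [ 0.5916  0.2002  0.1106 -0.0672 -2.2009] neck [0.5678 0.1976] cost 5.2 [ 0.1  0.1 -0.9  0.1 -0.9 -0.5 -0.6 -0.5  0.8  0.1 -0.4 -0.7  1.8 -0.4
  0.2 -0.2 -0.6 -0.3]
0.218 [ 0.5915  0.1999  0.111  -0.215  -2.1099] neck [0.5676 0.1973] cost 6.51 [-0.1 -0.1 -1.  -0.1 -1.  -0.7 -0.7 -0.7  0.7 -0.  -0.5 -1.5  1.9 -0.3
  0.2 -0.2 -0.7 -0.5]
```

View pics/s0z.png

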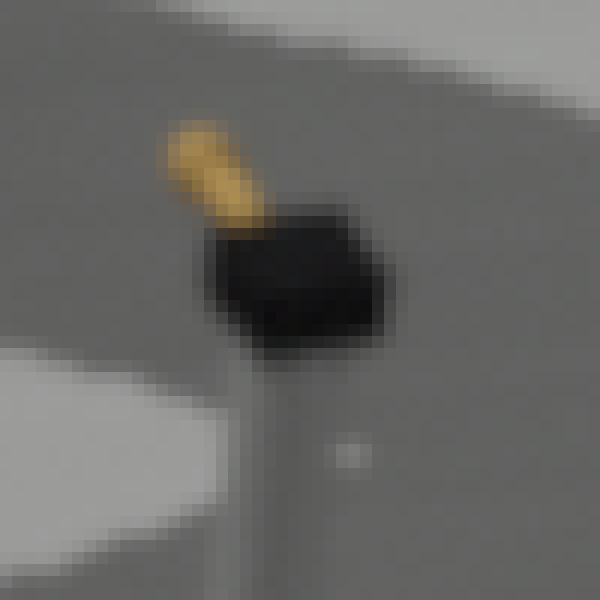

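Run:
```python
from h import *
for h,x,y in((.214,.5918,.2005),(.216,.5916,.2002),(.218,.5915,.1999)):
    Rs=R.from_euler('z',.1106).as_matrix()
    B=np.array([[a,b,c] for a in(-12,12) for b in(-12,12) for c in(-7,7)])/1e3@Rs.T+[x,y,h]
    q=proj("scene",B); print(h,"block rows",q[:,1].min().round(1),q[:,1].max().round(1),"cols",q[:,0].min().round(1),q[:,0].max().round(1))
    t=np.linspace(0,6.28,60);H=np.concatenate([np.c_[0*t+xx,r*np.cos(t),r*np.sin(t)] for xx,r in((-48,3),(-43,6),(-36,6))])/1e3@Rs.T+[x,y,h]
    q=proj("scene",H);print("   head rows min",q[:,1].min().round(1),"cols min",q[:,0].min().round(1))
# pixel profile
im=cv2.cvtColor(np.load("scene0.npz")["img"],cv2.COLOR_RGB2GRAY).astype(int)
print(im[212:236,442],"r212.."); print(im[205:218,430:434].tolist())
print(im[224,425:455],"row224 c425..")
```

```text
0.214 block rows 216.9 230.3 cols 430.7 446.9
   head rows min 210.7 cols min 428.1
0.216 block rows 216.0 229.4 cols 430.6 446.8
   head rows min 209.8 cols min 428.0
0.218 block rows 215.2 228.5 cols 430.5 446.8
   head rows min 209.0 cols min 428.0
[99 99 99 97 89 68 40 27 28 25 24 22 17 14 15 19 39 68 83 90 92 93 93 93] r212..
[[97, 97, 97, 97], [97, 97, 97, 97], [97, 97, 98, 98], [97, 98, 98, 99], [100, 101, 101, 100], [112, 116, 113, 106], [129, 132, 126, 115], [134, 134, 125, 113], [126, 127, 129, 125], [113, 122, 135, 140], [99, 113, 131, 142], [93, 101, 119, 135], [94, 95, 104, 120]]
[97 96 97 96 96 95 86 61 34 19 19 21 21 20 20 18 18 17 16 17 17 35 67 88
 96 97 97 97 97 98] row224 c425..
```

The felt height (0.218) is within calibration of vision (about 0.2155), and both touches used the same tool, so I trust the touch. I correct y by +1 mm and z by −0.5 mm and advance 40 mm along the peg axis, to just short of the tip.

```bash
python3 -m handwheel '[0,0.1,-0.05,0,0,0,1,0.21,-0.05,0,0,0,2,0.32,-0.05,0,0,0,3,0.43,-0.05,0,0,0,3.7,0.51,-0.05,0,0,0,3.98,0.54,-0.05,0,0,0,3.98,0.54,-0.05,0,0,0]'
python3 - <<'E'
from plant import sensors, viewer
import cv2,numpy as np
for n in("scene","wrist"):
    s=sensors.get_state();d=viewer.capture(n);im=d["img"][:,:,::-1]
    np.savez(f"{n}5.npz",**d,pos=s["tcp_pos"],rot=s["eef_rot"])
    if n=="scene":cv2.imwrite("pics/scene5c.png",cv2.resize(im[185:245,380:460],None,fx=9,fy=9,interpolation=cv2.INTER_CUBIC))
    else: cv2.imwrite("pics/w5.png",im)
print(s["tcp_pos"],s["eef_rot"],s["contact_force"],s["moment"])
E
```

```text
time_s: 14.6
tcp_pos: [0.5369, 0.1931, 0.2359]
eef_rot: [180.0, -0.2, -83.6]
contact_force: [-0.2, 0.3, -3.6]
gripper_width: 0.0073
[0.53653619 0.19302776 0.23598526] [179.99804841  -0.18432137 -83.60520674] [-0.89327198  0.54940139 -3.15827714] [0.05409771 0.15032908 0.01474425]
```

View pics/scene5c.png

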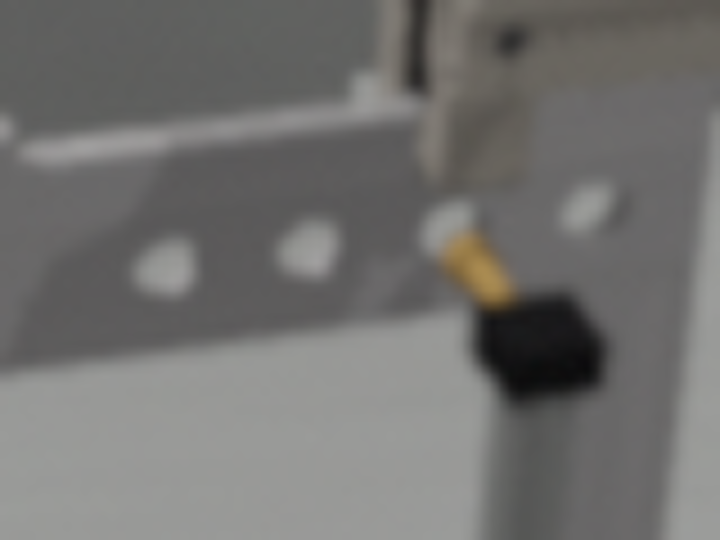

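View pics/w5.png

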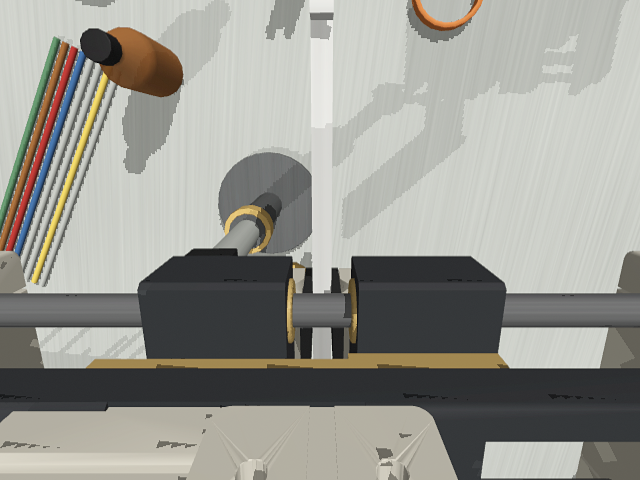

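Near the tip the peg's line heads into hole c, whose centre by interpolation between holes b and d is crop (449,228). I'll compute where the axis meets the plate.

Run:
```python
from h import *
x,y=.5917,.2001;Rs=R.from_euler('z',.1106).as_matrix()
for h in(.2155,.218):
    A=np.array([[-12,0,0],[-43,0,0],[-48,0,0],[-51.4,0,0],[-55.4,0,0]])/1e3@Rs.T+[x,y,h]
    print(h,((proj("scene",A)-[380,185]+.5)*9).round(0).tolist())
d=np.load("scene5.npz");Rm=R.from_euler('z',np.radians(d["rot"][2]+90)).as_matrix()
hc=d["pos"]+Rm@[0,.0017,-.0181];print(hc)
for yy in(-35,0,35):print(((proj("scene",hc+Rm@np.array([.004,yy/1e3,0]))-[380,185]+.5)*9).round(0))
```

```text
0.2155 [[512.0, 319.0], [461.0, 253.0], [453.0, 242.0], [447.0, 235.0], [441.0, 227.0]]
0.218 [[512.0, 310.0], [462.0, 243.0], [454.0, 233.0], [448.0, 226.0], [442.0, 218.0]]
[0.53669779 0.19475614 0.21780092]
[[309. 246.]]
[[452. 226.]]
[[592. 207.]]
```

With h = 0.218 the axis meets the plate at (448,226), and the hole is observed at (449,228), which agrees within about 0.6 mm. Advancing slowly while watching the force (baseline about −0.9, 0.5, −3.2).

```bash
python3 -m handwheel '[0.15,0.017,0,0,0,0,0.3,0.033,0,0,0,0,0.45,0.05,0,0,0,0,0.6,0.066,0,0,0,0]'
```

```text
time_s: 15.1
tcp_pos: [0.5424, 0.1937, 0.2363]
eef_rot: [-180.0, -0.2, -83.6]
contact_force: [0.5, -0.5, -3.5]
gripper_width: 0.0077
```

```bash
python3 -m handwheel '[0.1,0.011,0,0,0,0,0.2,0.022,0,0,0,0,0.3,0.033,0,0,0,0]'
```

```text
time_s: 15.4
tcp_pos: [0.5455, 0.1941, 0.2363]
eef_rot: [-180.0, -0.2, -83.6]
contact_force: [-0.0, 0.2, -3.0]
gripper_width: 0.0076
```

```bash
python3 -m handwheel '[0.1,0.011,0,0,0,0,0.2,0.022,0,0,0,0,0.3,0.033,0,0,0,0]'
```

```text
time_s: 15.7
tcp_pos: [0.5486, 0.1944, 0.2362]
eef_rot: [-180.0, -0.2, -83.6]
contact_force: [0.2, 0.3, -3.0]
gripper_width: 0.0076
```

```bash
python3 -m handwheel '[0.1,0.011,0,0,0,0,0.2,0.022,0,0,0,0,0.3,0.033,0,0,0,0,0.4,0.044,0,0,0,0]'
```

```text
time_s: 16.1
tcp_pos: [0.5527, 0.1949, 0.2363]
eef_rot: [-180.0, -0.2, -83.6]
contact_force: [0.0, 1.5, -3.7]
gripper_width: 0.0072
```

```bash
python3 -m handwheel '[0.1,0.011,0,0,0,0,0.2,0.022,0,0,0,0,0.3,0.033,0,0,0,0,0.4,0.044,0,0,0,0]'
```

```text
time_s: 16.5
tcp_pos: [0.5567, 0.1953, 0.2363]
eef_rot: [-180.0, -0.2, -83.6]
contact_force: [0.6, -0.7, -2.8]
gripper_width: 0.0076
```

```bash
python3 -m handwheel '[0.1,0.011,0,0,0,0,0.2,0.022,0,0,0,0,0.3,0.033,0,0,0,0,0.4,0.044,0,0,0,0]'
```

```text
time_s: 16.9
tcp_pos: [0.5608, 0.1957, 0.2362]
eef_rot: [-180.0, -0.2, -83.6]
contact_force: [-0.6, -0.4, -3.0]
gripper_width: 0.0075
```

```bash
python3 -m handwheel '[0.1,0.011,0,0,0,0,0.2,0.022,0,0,0,0,0.3,0.033,0,0,0,0,0.4,0.044,0,0,0,0]'
```

```text
time_s: 17.3
tcp_pos: [0.5649, 0.1962, 0.2362]
eef_rot: [-180.0, -0.2, -83.6]
contact_force: [-0.5, -0.0, -3.2]
gripper_width: 0.0075
```

Threaded without contact. The last 3 mm, then lower gently until the weight passes to the peg.

```bash
python3 -m handwheel '[0.1,0.011,0,0,0,0,0.2,0.022,0,0,0,0,0.27,0.03,0,0,0,0,0.27,0.03,-0.1,0,0,0,0.27,0.03,-0.2,0,0,0]'; python3 -m handwheel '[0,0,-0.04,0,0,0,0,0,-0.08,0,0,0]'
```

```text
time_s: 17.8
tcp_pos: [0.5676, 0.1965, 0.2341]
eef_rot: [-180.0, -0.2, -83.6]
contact_force: [-0.7, -0.5, -3.4]
gripper_width: 0.0077
time_s: 18.0
tcp_pos: [0.5675, 0.1965, 0.2332]
eef_rot: [-180.0, -0.2, -83.6]
contact_force: [-0.5, 0.5, -3.4]
gripper_width: 0.0077
```

```bash
python3 -m handwheel '[0,0,-0.04,0,0,0,0,0,-0.08,0,0,0]'
```

```text
time_s: 18.2
tcp_pos: [0.5675, 0.1964, 0.2324]
eef_rot: [-180.0, -0.2, -83.6]
contact_force: [0.4, 0.5, -2.6]
gripper_width: 0.0074
```

```bash
python3 -m handwheel '[0,0,-0.04,0,0,0,0,0,-0.08,0,0,0]'
```

```text
time_s: 18.4
tcp_pos: [0.5676, 0.1965, 0.2319]
eef_rot: [-180.0, -0.2, -83.6]
contact_force: [-1.6, -0.3, 0.4]
gripper_width: 0.0079
```

The weight is on the peg at 0.2319, as predicted (0.232). Release.

```bash
python3 -m handwheel '[0,0,0,0,0,0,0,0,0,0,0,0,0,0,0,0,0,0]' 255 4; python3 -m handwheel '[0,0,0,0,0,0,0,0,0,0,0,0,0,0,0,0,0,0,0,0,0,0,0,0,0,0,0,0,0,0,0,0,0,0,0,0]' 130 4;  python3 - <<'E'
from plant import sensors, viewer
import cv2
d=viewer.capture("scene");im=d["img"][:,:,::-1];cv2.imwrite("pics/scene6c.png",cv2.resize(im[170:320,350:510],None,fx=4,fy=4,interpolation=cv2.INTER_CUBIC))
print(sensors.get_state()["contact_force"])
E
```

```text
time_s: 18.7
tcp_pos: [0.5676, 0.1965, 0.2319]
eef_rot: [-180.0, -0.2, -83.6]
contact_force: [-0.3, 0.3, -2.6]
gripper_width: 0.0082
time_s: 19.3
tcp_pos: [0.5677, 0.1965, 0.232]
eef_rot: [-180.0, -0.2, -83.6]
contact_force: [-0.3, -0.3, -0.4]
gripper_width: 0.0427
[-0.17904147 -0.42277002 -0.37401956]
```

View pics/scene6c.png

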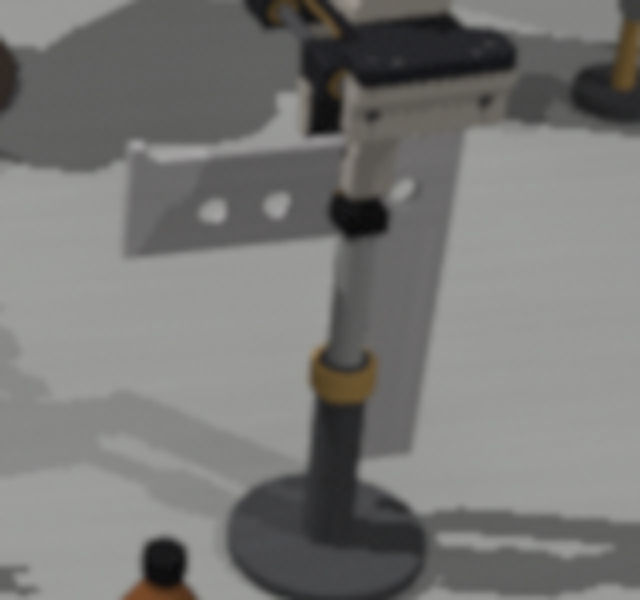

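The rest hangs level on the peg by hole c, with the jaws open. Retreating straight up and letting it settle.

```bash
python3 -m handwheel '[0,0,0.5,0,0,0,0,0,1.5,0,0,0,0,0,3,0,0,0,0,0,5,0,0,0,0,0,8,0,0,0,0,0,11,0,0,0,0,0,13,0,0,0,0,0,13,0,0,0]'; python3 -m handwheel '[-4,-8,2,0,0,0,-8,-16,3,0,0,0,-10,-22,3,0,0,0,-10,-24,3,0,0,0,-10,-24,3,0,0,0,-10,-24,3,0,0,0,-10,-24,3,0,0,0,-10,-24,3,0,0,0]';python3 -m handwheel '[0,0,0,0,0,0,0,0,0,0,0,0,0,0,0,0,0,0,0,0,0,0,0,0,0,0,0,0,0,0,0,0,0,0,0,0,0,0,0,0,0,0,0,0,0,0,0,0]';  python3 - <<'E'
from plant import sensors, viewer
import cv2,numpy as np
for n in("scene","top"):
    d=viewer.capture(n);im=d["img"][:,:,::-1];np.savez(f"{n}7.npz",**d)
    if n=="scene":cv2.imwrite("pics/scene7c.png",cv2.resize(im[170:320,350:510],None,fx=4,fy=4,interpolation=cv2.INTER_CUBIC))
    else: cv2.imwrite("pics/top7.png",im)
print(sensors.get_state()["contact_force"])
E
```

```text
time_s: 20.15
tcp_pos: [0.5689, 0.1968, 0.3667]
eef_rot: [-179.6, -0.0, -83.6]
contact_force: [0.6, 0.4, 0.2]
gripper_width: 0.0429
time_s: 20.95
tcp_pos: [0.4689, -0.0431, 0.3967]
eef_rot: [-179.6, -0.0, -83.6]
contact_force: [0.3, -0.2, -0.4]
gripper_width: 0.0429
time_s: 21.75
tcp_pos: [0.4689, -0.0431, 0.3967]
eef_rot: [-179.6, -0.0, -83.6]
contact_force: [0.0, 0.2, -0.2]
gripper_width: 0.0432
[-0.05034295  1.04662653 -0.57137018]
```

View pics/scene7c.png

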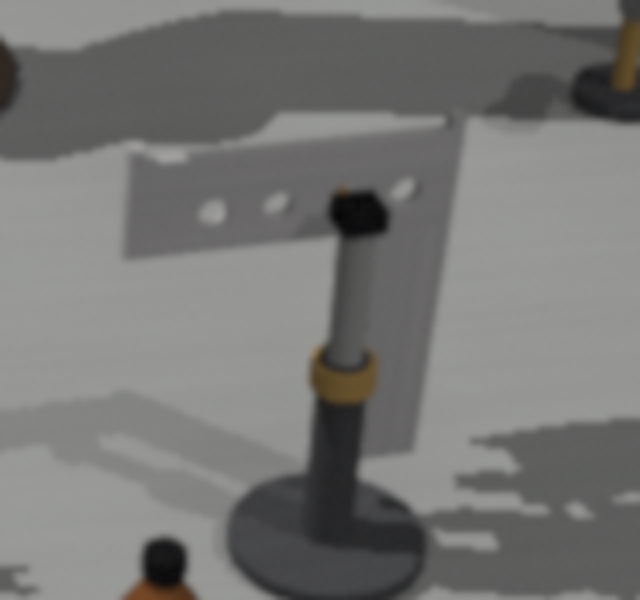

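View pics/top7.png

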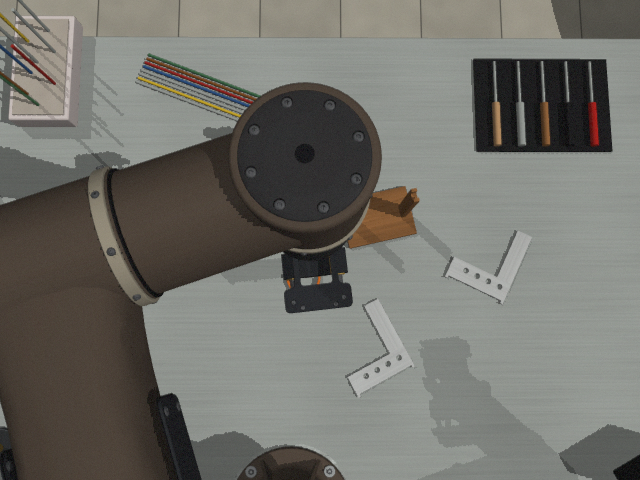

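Run:
```python
from h import *
S=[([4,-90,-28],(124,258)),([4,-43,-6],(213,212)),([4,-8,-6],(277,204)),([4,62,-6],(404,189)),([4,90,-178],(412,453)),([4,90,28],(464,127)),([4,-90,28],(130,152))]
Sp=px(350,170,4,[b for a,b in S]);M=np.array([a for a,b in S])/1e3-[0,.027,-.006]
def f(p):
    Rm=R.from_euler('zyx',p[3:]).as_matrix()
    return np.r_[(proj("scene",M@Rm.T+p[:3])-Sp).ravel(),(p[:3]-[.5677,.1975,.214])/.003,(p[3]-.11)/.03,p[4]/.05]
s=least_squares(f,[.5677,.1975,.214,.11,0,0]);print("hole_c",s.x[:3].round(4),"yaw,pitch,roll(level)",np.degrees(s.x[3:]).round(2),s.fun.round(1))
```

```text
hole_c [0.5678 0.198  0.2139] yaw,pitch,roll(level) [ 6.53 -1.49 -2.37] [-0.5 -0.7  0.  -0.8  0.2 -0.4  0.2  0.1 -0.2  0.3  0.1 -0.1 -0.   1.6
  0.   0.2 -0.   0.1 -0.5]
```

The coarse tilt is about 2.4° (limit 5.7°). I'll check it more precisely by overlaying level and tilted outlines.

Run:
```python
from h import *
im=np.load("scene7.npz")["img"][:,:,::-1]
x0,y0,k=375,190,7;out=[]
for roll in(0,-2.4):
    z=cv2.resize(im[y0:y0+100,x0:x0+95],None,fx=4,fy=5.9,interpolation=cv2.INTER_CUBIC)
    Rm=R.from_euler('zyx',[6.4,0,roll],degrees=True).as_matrix()
    L=np.array([[4,-90,-28],[4,45,-28],[4,45,-178],[4,90,-178],[4,90,28],[4,-90,28]])/1e3-[0,.027,-.006]
    q=proj("scene",L@Rm.T+[.5678,.198,.214])
    cv2.polylines(z,[np.round((q-[x0,y0]+.5)*[4,5.9]).astype(int)],True,(0,0,255),1);out.append(z)
cv2.imwrite("pics/tilt.png",np.hstack(out))
```

```text
(no output)
```

View pics/tilt.png

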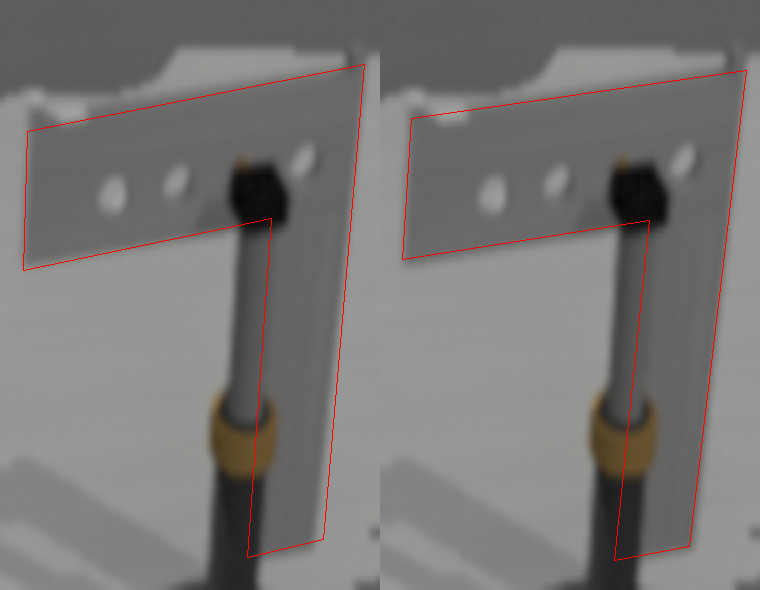

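Tilt is about 2.0–2.4° (0.04 rad), unchanged between the two pictures, and well inside 0.1 rad. Handing in.

Run:
```python
from plant import r
print(r.close_job())
```

```text
the job is handed in; nothing more can be done
None
```

The rod rest hangs on the torch stand's brass peg by hole_c, its third hole, behind the peg's head. I let go and moved the arm clear before handing the job in at about 22 s.

- **Peg height:** I felt for it with the shut fingertips. The block's top was at 0.225 m, so the peg's axis is at 0.218 m. The touch peaked at about 10 N, well under the 25 N limit.
- **Threading:** The hole passed over the peg with no contact force beyond the rest's own weight. The weight moved onto the peg at the height I expected.
- **Level:** From the last scene picture, the long edge is tilted about 2 to 2.4 degrees, within the 6 degree limit. It did not change between the two pictures taken after release.
- **Position:** The fitted position puts hole_c within about 1 mm of the middle of the neck, seen from above.
- **Disagreement:** The cameras put the peg's height at about 0.2155 m, 2 to 3 mm below the felt value. I used the felt value, and the seating contact confirmed it.
- **Not checked at the end:** The arm never came near the tin, the bottle or the orange band. The arm hid them in the last top picture, so I did not measure them again.

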